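# Clip the red-lidded pigment box shut

### The job

The storage box with the red lid on the lacquer workshop's bench has its lid on but three of its four white clip flaps still stick out. Fold those three down one by one until each hangs flat against the box's wall, like the fourth.

Things in the scene. Friction and masses are not known exactly. Their poses are not given: they have to be found in the camera images.
- box: Grey box, red lid, four white clips, one amid each side; fixed. Walls 150 (x) by 130 (y) mm, lid rim 160 by 140, 83 tall. Origin: centre of underside, on the table (z = 0). +x is its far side seen from the robot, +y left, -y right; the near (-x) clip is already shut. 60 mm is free outside each open clip's hinge line, 35 mm up and higher. The like box with green lid and black clips is not wanted.
- box_far (a joint): White clip flap 56 mm wide, 45 long, 4 thick, hinged on the lid's far (+x) edge. Rad: 0 = hanging flat on the wall (shut), 1.57 = level, 2.3 = limit; starts at 1.2 to 2.1. Hinge line: 83 mm from the box's origin towards +x, 74 mm above the table, along box y. Light friction (about 0.6 N at its end), no spring: stays where left. Pressed down from above, then inward to the wall, it is shut.
- box_left (a joint): White clip flap 56 mm wide, 45 long, 4 thick, hinged on the lid's left (+y) edge. Rad: 0 = hanging flat on the wall (shut), 1.57 = level, 2.3 = limit; starts at 1.2 to 2.1. Hinge line: 73 mm from the box's origin towards +y, 74 mm above the table, along box x. Light friction (about 0.6 N at its end), no spring: stays where left. Pressed down from above, then inward to the wall, it is shut.
- box_right (a joint): White clip flap 56 mm wide, 45 long, 4 thick, hinged on the lid's right (-y) edge. Rad: 0 = hanging flat on the wall (shut), 1.57 = level, 2.3 = limit; starts at 1.2 to 2.1. Hinge line: 73 mm from the box's origin towards -y, 74 mm above the table, along box x. Light friction (about 0.6 N at its end), no spring: stays where left. Pressed down from above, then inward to the wall, it is shut.
Mind the look-alikes: they are no part of the job. Leave any blue or yellow look-alike of the box alone.

How it is judged:
By the outcome, as a careful person would: the job done as asked, in the order asked, and still so for the second after the job is handed in, with the robot touching nothing.
It also fails if it takes over 51 s, if anything falls off the work surface, if the arm or the gripper's body presses on something with over 40 N, if the wrist force passes 120 N, or if a joint passes its speed limit or range.

### The arm

A 6-joint arm with a two-finger parallel gripper is mounted at the origin on the work surface. World frame = base frame: x ahead of the robot, y to its left, z up, the work surface at z = 0. Lengths are in m, angles in rad, forces in N, time in s.
With the tool pointing down it reaches from about 0.35 to 0.85 m from the base axis. Payload 8.1 kg.
Tool frame: the origin (TCP) lies at the very end of the fingers, on their centre line; the grasp point (between the pads) lies 19 mm behind it; z points along the fingers, x is the direction in which the jaws open and shut, and the axes are right-handed (so a half turn about z gives the same grasp; the last joint's range is limited). The gripper opens to 93 mm and grips with 3 to 60 N. Pads are 15 mm wide; open, the fingers measure 128 mm over their backs; the gripper's body (75 mm by 188 mm) begins 65 mm behind the grasp point.
Start: joints at [1.193, 0.13, 1.488, -0, 1.523, -0.085], TCP at [0.173, 0.574, 0.219] pointing down, gripper open.
Joint ranges: [-2.96, 2.96], [-0.89, 2.26], [0.02, 2.5], [-1.34, 4.48], [0, 2.73], [-2.66, 2.66]. Speed limits (rad/s): [2.39, 2.39, 2.79, 3.14, 3.14, 3.14].

### API

Orientations are given as a rotation vector (axis times angle).
In Python, from plant import robot gives the robot as it stands. The module is installed in compiled form; this text tells all that it offers.
- The arm moves only by the tool jog_arm, never from a script. Its argument "commands" is one flat list of numbers, 5 for each row, row after row: the gripper's target within -1 to 1 (shut at 1, half-way at 0, fully open at -1), then the shift along the tool's x, y, z in m, then the turn about the tool's z in degrees. A call has 1 to 20 rows; each row shifts and turns the commanded pose from where the row before left it, along the tool's axes as they then stand; what a row does not reach is not made up. A row lasts 1/12 s, in which the tool goes at most 41.7 mm and 7.16 degrees, less where a joint would pass 70% of its speed; a pose out of reach is approached as far as the arm can. A call is refused whole if a number of a shift passes 0.0417 or a number of a turn 7.16, either way. A call with a gripper value outside its range is refused whole. The fingers move at their own pace and stop on an object; "grip_force" is the grip in N (left out, the last holds). Time passes only in rows, so rows that do not move let the fingers close. It gives the time, the measured TCP pose, the force and the opening at its end, in the units of the state.
- robot.read_state(): the state, without advancing time (a new reading comes with each control period).
- robot.read_camera(name): name is "side" or "top"; returns a dict with "img" (384x512x3 uint8, blue, green, red), "vfov" (degrees; the focal length in pixels is half the picture's height over the tangent of half this angle, whatever the lens; pixels are square), "cx", "cy" (the principal point, pixels), "k1" (the pictures are not rectified: a ray, as slopes to the right and down, at radius r is drawn at 1 + k1 r^2 times it, then the intrinsics apply), "extrinsics" (4x4, takes a point from world to camera coordinates). Camera axes: x right, y down, z forward; pixel columns grow to the right and rows downward; lengths in m; the calibration is good to about 2 mm. A picture is of the moment at which its call begins. There is no depth.
- robot.close_job(): hands the job in, once; it reports no verdict.
Trained networks look in a picture, given as the dict that the camera call returned (one of the last four; its "shot" number tells which), for a name from the list of things; names that differ only in an ending like _2 or _b are one class to them, and where a whole thing is asked for, a point or a joint stands for the part that bears it (a point fixed in the world has none). Each returns a list of dicts, best first, with "score" (0 to 1); they miss things now and then, are a little off and sometimes report something else, mostly with a low value. They report only what shows in the picture. A call takes as long as a camera call. They do not tell look-alikes from the thing itself.
- robot.recognise(thing, picture): "box" ([centre column, centre row, width, height] as shares, 0 to 1, of the picture: columns of its width, rows of its height, round what is visible of it).
- robot.pinpoint(thing, picture): "position" ([row, column] as shares, 0 to 1, of the picture: columns of its width, rows of its height: a listed point, or the origin of a listed thing).
The state is a dict: "t": time; "q": joint angles; "dq": joint speeds; "joint_torque": joint torques, N m; "tool_pos": TCP position; "orientation": TCP orientation; "force": force on the tool from outside, world axes, zero at the start; "wrist_torque": the same for the moment, N m; "opening": finger opening in m.
Only numpy, scipy, OpenCV 4.12 (cv2) and the standard library are available. Lean on these libraries where they do the work, as an engineer would, in place of code of your own. Each camera call takes 0.05 s, during which the arm holds its last target.

## Working session

There is one attempt and no reset: what is moved stays moved. The work goes in short steps, Python scripts to look and compute and a tool call to move; the robot and the scene stay as the last step left them, time stands still between calls to the robot, and variables do not carry over. Pictures are saved under pics/ and viewed, and the job is handed in when it is done.

Besides the shell and the picture viewer there is one more tool, called after "Call:" as name(argument=value, ...) on one line, values as JSON. jog_arm: Moves the arm, as the interface text tells. Its arguments: {"type":"object","properties":{"commands":{"type":"array"},"grip_force":{"type":"number"}},"required":["commands"]}

```bash
mkdir -p pics; ls; cat > h.py <<'E'
import numpy as np, cv2
from plant import robot
def K(p):
    H,W=p['img'].shape[:2]; f=H/2/np.tan(np.radians(p['vfov'])/2); return f,p['cx'],p['cy'],p['k1']
def proj(p,X):
    X=np.atleast_2d(X); E=np.array(p['extrinsics']); c=X@E[:3,:3].T+E[:3,3]; s=c[:,:2]/c[:,2:]
    f,cx,cy,k=K(p); r2=(s**2).sum(1,keepdims=True); return s*(1+k*r2)*f+[cx,cy]
def ray(p,u,v):
    f,cx,cy,k=K(p); d=np.array([(u-cx)/f,(v-cy)/f]); s=d.copy()
    for _ in range(30): s=d/(1+k*(s@s))
    E=np.array(p['extrinsics']);R=E[:3,:3]; return -R.T@E[:3,3], R.T@np.array([s[0],s[1],1])
def atz(p,u,v,z):
    o,d=ray(p,u,v); return o+d*(z-o[2])/d[2]
E
python3 - <<'E'
from h import *
print(robot.read_state())
for n in('top','side'):
    p=robot.read_camera(n); cv2.imwrite(f'pics/{n}0.png',p['img']); np.save(f'{n}.npy',p,allow_pickle=True)
    print(n,p['extrinsics'],p['vfov'],p['cx'],p['cy'],p['k1'])
    for t in('box','box_far','box_left','box_right'):
        try: print(t,[(np.round(np.array(r['position'])*[384,512]),round(r['score'],2)) for r in robot.pinpoint(t,p)])
        except Exception as e: print(e)
    try: print([(np.round(np.array(r['box'])*[512,384,512,384]),round(r['score'],2)) for r in robot.recognise('box',p)])
    except Exception as e: print(e)
E
```

```text
pics
{'t': 0.0, 'q': array([ 1.19256916e+00,  1.31155777e-01,  1.48926805e+00, -5.85930157e-10,
        1.52299104e+00, -8.54257596e-02]), 'dq': array([ 0.00131218, -0.00040271,  0.00047831,  0.00030294,  0.00088533,
       -0.00177788]), 'joint_torque': array([-8.33876857e-04, -5.59853911e+01, -4.91752446e+01,  7.67600304e-02,
        3.56853276e-02, -2.14168635e-04]), 'tool_pos': array([0.1729659 , 0.57393989, 0.21759683]), 'orientation': array([ 2.52096805e+00,  1.87304571e+00, -2.43411045e-03]), 'force': array([-0.01929464,  0.23933188, -0.65834536]), 'wrist_torque': array([0.00367788, 0.05062314, 0.05202571]), 'opening': 0.09300991565015186}
top [[ 0.0178058  -0.99973602  0.01452038 -0.01204172]
 [-0.98987615 -0.01967177 -0.14056398  0.44009914]
 [ 0.14081251 -0.01187053 -0.98996511  0.91733586]
 [ 0.          0.          0.          1.        ]] 57.41115813311477 255.02245173760662 188.16207924997346 -0.058212048025599074
box [(array([259., 356.]), 0.83), (array([268., 143.]), 0.8), (array([148., 199.]), 0.65)]
it knows: box
it knows: box
it knows: box
[(array([193., 137.,  94.,  83.]), 0.98), (array([137., 271.,  65.,  71.]), 0.89), (array([360., 263.,  62.,  73.]), 0.57)]
side [[ 0.97972481 -0.19961524 -0.01711892 -0.42343349]
 [-0.14479531 -0.64642114 -0.74911549  0.12393412]
 [ 0.13846884  0.73640577 -0.66221818  0.95120148]
 [ 0.          0.          0.          1.        ]] 56.41215743242675 252.58967345385014 191.42841082619358 -0.08796879064494584
box [(array([172., 281.]), 0.9), (array([163., 173.]), 0.84), (array([312., 198.]), 0.55)]
it knows: box
it knows: box
it knows: box
[(array([170., 152.,  58.,  49.]), 0.65), (array([193., 303.,  85.,  82.]), 0.61), (array([289., 158.,  69.,  58.]), 0.56)]
```

View pics/top0.png

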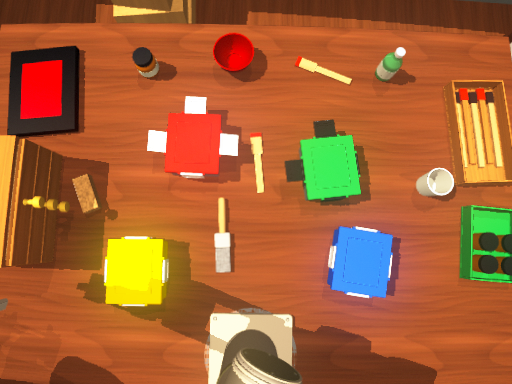

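View pics/side0.png

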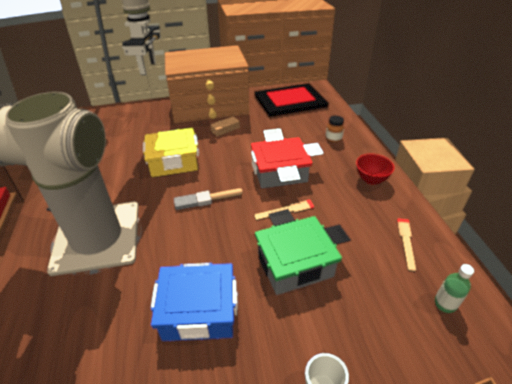

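Candidates for the box: red lid with white clips (193,143), green (330,167), yellow (136,271), blue (360,263); also the red picture in a black frame (43,90) and the red bowl (234,52). My choice is the red-lidded one at (193,143).

```bash
cat > fit.py <<'E'
from h import *
from scipy.optimize import least_squares
P={n:np.load(f'{n}.npy',allow_pickle=True).item() for n in('top','side')}
seed={'top':(193,143),'side':(280,152)}
obs={}
for n,p in P.items():
    im=p['img'].astype(int); m=((im[...,2]>110)&(im[...,1]<75)&(im[...,0]<75)).astype(np.uint8)
    _,l=cv2.connectedComponents(m); s=seed[n]; mm=(l==l[s[1],s[0]]).astype(np.uint8)
    mm=cv2.morphologyEx(mm,cv2.MORPH_CLOSE,np.ones((5,5)))
    obs[n]=mm; ys,xs=np.nonzero(mm); print(n,len(xs),xs.min(),xs.max(),ys.min(),ys.max())
def lid(x,y,a,z):
    c,s=np.cos(a),np.sin(a); L=np.array([[80,70],[80,-70],[-80,-70],[-80,70]])/1e3
    return np.c_[L@np.array([[c,s],[-s,c]])+[x,y],np.full(4,z)]
def soft(n,q,zb=.074):
    pts=np.vstack([proj(P[n],lid(*q,.083)),proj(P[n],lid(*q,zb))])
    h=cv2.convexHull(pts.astype(np.float32)); m=np.zeros((384*4,512*4),np.uint8)
    cv2.fillConvexPoly(m,np.round((h+.5)*4-.5).astype(np.int32),255)
    return cv2.resize(m,(512,384),interpolation=cv2.INTER_AREA)/255.
def cost(q,ns): return sum(np.abs(soft(n,q)-obs[n]).sum() for n in ns)
from scipy.optimize import minimize
g=atz(P['top'],193,143,.083); print(g)
for ns in(['top'],['side'],['top','side']):
    r=min((minimize(cost,[g[0],g[1],a],args=(ns,),method='Nelder-Mead',options=dict(initial_simplex=[[g[0],g[1],a],[g[0]+.01,g[1],a],[g[0],g[1]+.01,a],[g[0],g[1],a+.1]],xatol=1e-4,fatol=.1)) for a in(-.1,0,.1)),key=lambda r:r.fun); print(ns,r.x,r.fun)
q=r.x; np.save('q.npy',q)
for n in P:
    s=seed[n]; im=P[n]['img'].copy(); im=cv2.resize(im[s[1]-60:s[1]+60,s[0]-70:s[0]+70],None,fx=5,fy=5,interpolation=cv2.INTER_NEAREST)
    for z in(.083,.074):
        pts=(proj(P[n],lid(*q,z))-[s[0]-70,s[1]-60]+.5)*5
        cv2.polylines(im,[pts.astype(int)],True,(0,255,0) if z>.08 else (255,255,0),1)
    cv2.imwrite(f'pics/fit_{n}.png',im)
E
python3 fit.py
```

```text
top 3789 164 237 110 182
side 194795 0 511 0 383
[0.54843613 0.16048659 0.083     ]
['top'] [ 0.5505267   0.16040786 -0.0021807 ] 694.9803921568628
['side'] [ 0.38592543 -0.41714136  6.08837162] 188193.20784313726
['top', 'side'] [ 0.54952644  0.16021902 -0.01159117] 193969.02352941176
```

```bash
sed -i "s/'side':(280,152)}/'side':(284,156)}/; s/im\[...,2\]>110)&(im\[...,1\]<75)&(im\[...,0\]<75)/im[...,2]>90)\&(im[...,1]<0.2*im[...,2])\&(im[...,0]<0.2*im[...,2])/" fit.py; sed -i "s/np.ones((5,5)))/np.ones((5,5))); mm=cv2.morphologyEx(mm,cv2.MORPH_OPEN,np.ones((5,5)))/" fit.py; python3 fit.py
```

```text
top 192947 0 511 0 383
side 196169 0 511 0 383
[0.54843613 0.16048659 0.083     ]
['top'] [0.0309328  0.22873066 1.63402549] 188938.06666666665
['side'] [ 0.33480096 -0.40650613  2.94213719] 189521.27450980392
['top', 'side'] [ 0.04868588 -0.34326438  7.68125849] 379230.7882352941
```

View pics/fit_top.png

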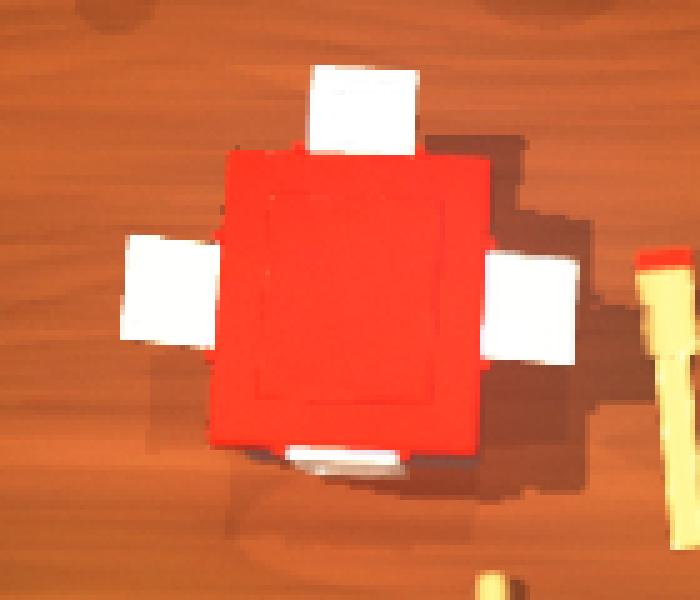

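View pics/fit_side.png

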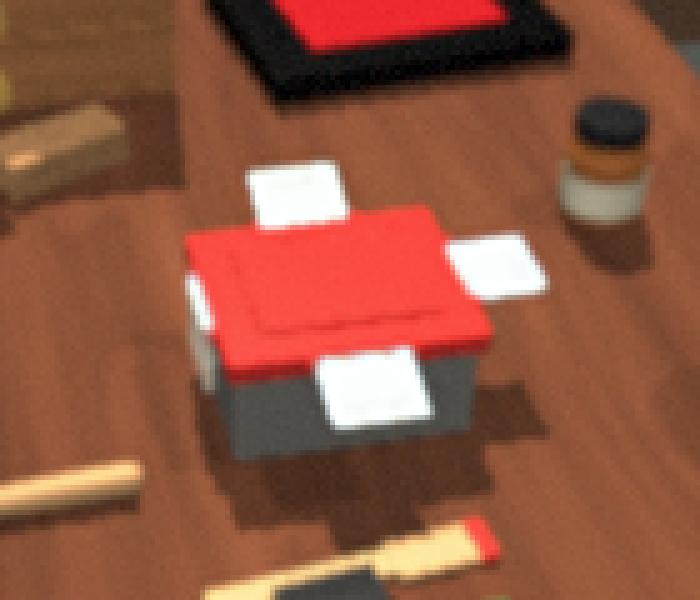

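The crops confirm it: red lid, white clips sticking out far, left and right, with the near clip (345,455 in the crop) already shut. My red threshold let in the background, so I'll fix that and refit.

```bash
sed -i "s/0\.2\*/0.33*/g; s/MORPH_CLOSE,np.ones((5,5))/MORPH_CLOSE,np.ones((3,3))/; s/MORPH_OPEN,np.ones((5,5))/MORPH_OPEN,np.ones((7,7))/;s/>90/>150/" fit.py; python3 fit.py
```

```text
top 3162 165 220 113 173
side 1315 253 310 139 169
[0.54843613 0.16048659 0.083     ]
['top'] [ 0.5501633   0.16207628 -0.01142838] 107.0078431372549
['side'] [ 0.55306699  0.1595731  -0.05065174] 240.4862745098039
['top', 'side'] [ 0.55039679  0.1623741  -0.01493532] 351.6745098039215
```

View pics/fit_top.png

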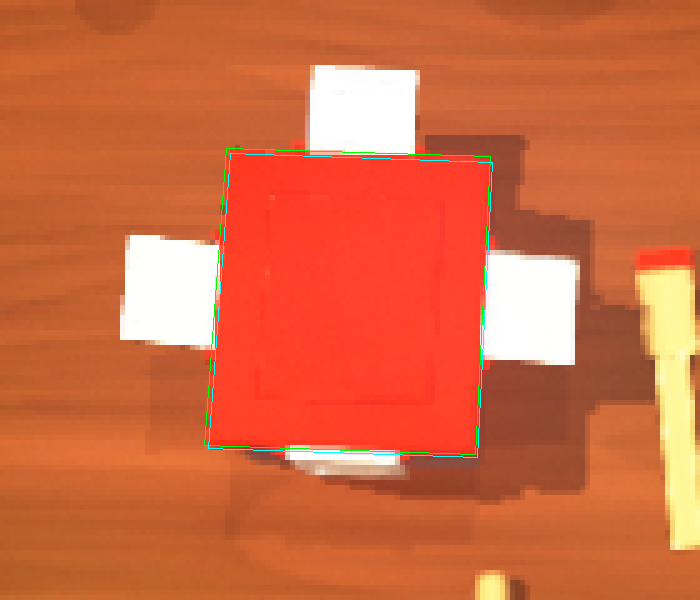

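View pics/fit_side.png

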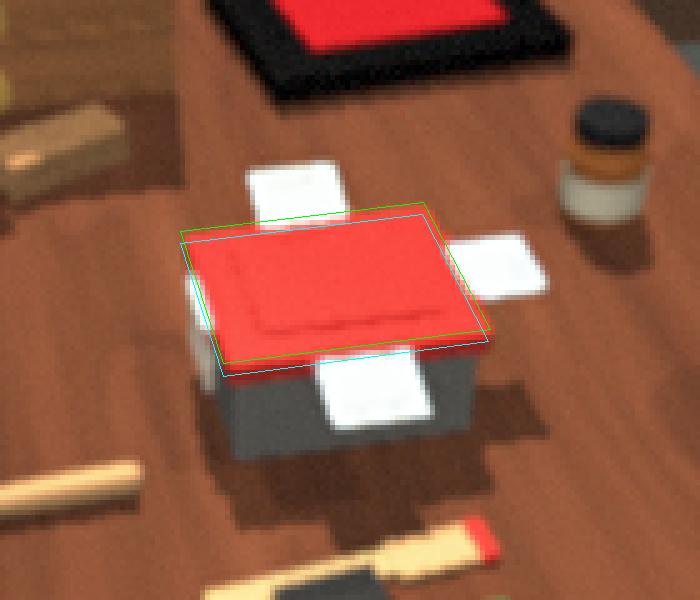

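```bash
cat > fl.py <<'E'
from h import *
import sys
def flap(q,side,th,hh=.002):
    # outline points of the flap midplane
    n={'far':(1,0),'left':(0,1),'right':(0,-1),}[side]; n=np.array(n,float); t=np.array([-n[1],n[0]]); h=.083 if side=='far' else .073
    c,s=np.cos(q[2]),np.sin(q[2]); R=np.array([[c,-s],[s,c]]); out=[]
    for w,l in((-.028,0),(.028,0),(.028,.045),(-.028,.045)):
        for e in(-hh,hh):
            o=h+l*np.sin(th)+e*np.cos(th); z=.074-l*np.cos(th)+e*np.sin(th)
            out.append(np.r_[R@(n*o+t*w)+q[:2],z])
    return np.array(out)
def mask(p,pts):
    h=cv2.convexHull(proj(p,pts).astype(np.float32)); m=np.zeros((384*4,512*4),np.uint8)
    cv2.fillConvexPoly(m,np.round((h+.5)*4-.5).astype(np.int32),255); return cv2.resize(m,(512,384),interpolation=cv2.INTER_AREA)/255.
def white(p):
    im=p['img'].astype(int); return (im.min(2)>170).astype(float)
def angles(P,q):
    for s in('far','left','right'):
        for n,p in P.items():
            w=white(p); reg=cv2.dilate(np.max([mask(p,flap(q,s,a))for a in np.linspace(0,2.3,9)],0),np.ones((5,5)))>0
            best=sorted((np.abs(mask(p,flap(q,s,a))-w)[reg].sum(),round(a,2)) for a in np.linspace(0,2.3,47)); print(s,n,'white',w[reg].sum(),best[:3])
E
python3 - <<'E'
from fl import *
P={n:np.load(f'{n}.npy',allow_pickle=True).item() for n in('top','side')}
q=[.5502,.1615,-.015]; angles(P,q)
for u,v in((55,150),(55,265),(15,137),(15,265),(147,65),(234,52),(78,130),(237,145)): print(u,v,atz(P['top'],u,v,0.05),atz(P['top'],u,v,0.2))
for u,v in ((165,55),(247,50),(250,95),(170,120)):print(u,v,atz(P['side'],u,v,0),atz(P['side'],u,v,.2))
E
```

```text
far top white 359.0 [(np.float64(24.03921568627451), np.float64(1.7)), (np.float64(24.050980392156863), np.float64(1.8)), (np.float64(24.12156862745098), np.float64(1.75))]
far side white 191.0 [(np.float64(26.19607843137255), np.float64(1.7)), (np.float64(27.200000000000003), np.float64(1.75)), (np.float64(31.819607843137256), np.float64(1.8))]
left top white 391.0 [(np.float64(32.83529411764706), np.float64(2.05)), (np.float64(33.196078431372555), np.float64(2.0)), (np.float64(35.882352941176464), np.float64(1.95))]
left side white 213.0 [(np.float64(31.141176470588235), np.float64(2.0)), (np.float64(31.584313725490198), np.float64(2.05)), (np.float64(35.68627450980392), np.float64(1.95))]
right top white 391.0 [(np.float64(52.78431372549019), np.float64(1.75)), (np.float64(54.035294117647055), np.float64(1.8)), (np.float64(54.505882352941185), np.float64(1.7))]
right side white 288.0 [(np.float64(52.92941176470589), np.float64(1.4)), (np.float64(57.42745098039216), np.float64(1.45)), (np.float64(58.070588235294125), np.float64(1.35))]
55 150 [0.53179722 0.54358943 0.05      ] [0.4
[... 191 characters left out ...]
 [0.22117351 0.62338903 0.05      ] [0.23511317 0.52299196 0.2       ]
147 65 [0.78171033 0.30682002 0.05      ] [0.70427475 0.25802807 0.2       ]
234 52 [0.82560614 0.06290671 0.05      ] [0.74101493 0.05387599 0.2       ]
78 130 [0.58897829 0.48469186 0.05      ] [0.5429607  0.40690434 0.2       ]
237 145 [0.55424748 0.04720803 0.05      ] [0.51389149 0.04073642 0.2       ]
165 55 [0.20441383 1.31722475 0.        ] [0.23143505 0.75199237 0.2       ]
247 50 [6.59029631e-01 1.27024492e+00 1.11022302e-16] [0.5589736  0.71814466 0.2       ]
250 95 [0.56700494 0.71850873 0.        ] [0.49267227 0.32063347 0.2       ]
170 120 [0.21603784 0.58214327 0.        ] [0.23980985 0.2223858  0.2       ]
```

Call:
jog_arm(commands=[1,0,0,-0.03,-4,1,0,0,-0.03,-4,1,0,0,-0.02,-4,1,0,0,0,-4,1,-0.03,0,0,0,1,-0.04,0,0,0,1,-0.04,0,0,0,1,-0.04,0.02,0,0,1,-0.04,0.04,0,0,1,-0.04,0.04,0,0,1,-0.04,0.04,0,0,1,-0.04,0.04,0,0,1,-0.03,0.04,0,0,1,-0.03,0.04,0,0,1,-0.02,0.04,0,0,1,0,0.04,0,0,1,0,0.04,0,0,1,0,0.04,0,0,1,0,0.02,0,0,1,0,0,0,0], grip_force=20)

```text
t: 1.97
tool_pos: [0.552, 0.2343, 0.2966]
orientation: [-2.239, -2.203, 0.003]
force: [0.8, -0.0, -0.3]
opening: 0.0005
```

Call:
jog_arm(commands=[1,-0.025,0.037,0,0,1,-0.025,0.037,0,0,1,-0.024,0.037,0,0,1,0,0,0.04,0,1,0,0,0.04,0,1,0,0,0.04,0,1,0,0,0.04,0,1,0,0,0.02,0,1,0,0,0,0,1,0,0,0,0])

```text
t: 2.8
tool_pos: [0.6507, 0.1649, 0.1177]
orientation: [-2.235, -2.205, 0.004]
force: [0.1, -0.8, 0.9]
opening: 0.0008
```

```bash
cat > look.py <<'E'
from fl import *
import sys
k=sys.argv[1]; P={}
for n in('top','side'):
    p=robot.read_camera(n); P[n]=p; s={'top':(193,143),'side':(284,156)}[n]
    a=cv2.resize(p['img'][s[1]-60:s[1]+60,s[0]-70:s[0]+70],None,fx=4,fy=4,interpolation=cv2.INTER_CUBIC); P[n]['c']=a
cv2.imwrite(f'pics/{k}.png',cv2.resize(np.hstack([P['top']['c'],P['side']['c']]),None,fx=.71,fy=.71))
if len(sys.argv)>2: angles(P,[.5502,.1615,-.015])
s=robot.read_state(); print(s['t'],s['tool_pos'],s['force'],s['q'])
E
python3 look.py a
```

```text
2.9 [0.6535437  0.16533905 0.12181936] [-0.42637964  0.39638057  0.62890686] [ 1.71753698e-01  3.82319286e-01  1.37147538e+00  2.38959833e-05
  1.38373145e+00 -1.38569694e+00]
```

View pics/a.png

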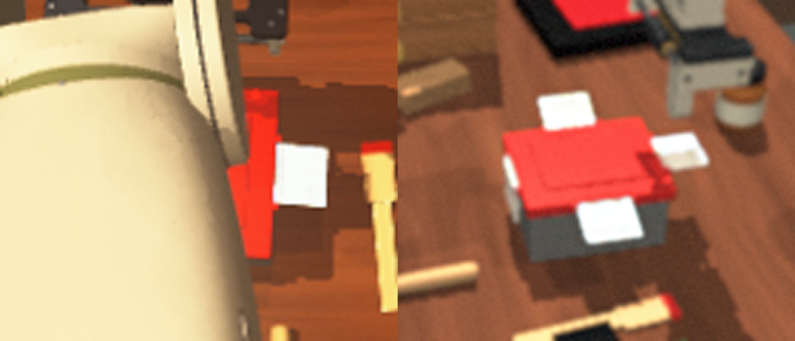

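The finger hangs above the far flap, visible in the right half around (680,95), a few mm inward of my aim. I'll shift it out and press down.

Call:
jog_arm(commands=[1,-0.005,0.01,0,0,1,0,0,0.01,0,1,0,0,0.01,0,1,0,0,0.01,0,1,0,0,0.008,0,1,0,0,0.006,0,1,0,0,0.006,0,1,0,0,0.006,0,1,0,0,0.006,0,1,0,0,0,0,1,0,0,0,0])

```text
t: 3.82
tool_pos: [0.6616, 0.1597, 0.056]
orientation: [-2.236, -2.206, 0.001]
force: [-0.0, -0.1, 0.0]
opening: 0.0006
```

```bash
python3 look.py b
```

```text
3.9167 [0.66206231 0.15975668 0.05676078] [-1.04887938 -0.4390959   0.56140617] [ 1.61523378e-01  4.63657635e-01  1.39078814e+00  8.41732257e-06
  1.28709362e+00 -1.39573680e+00]
```

View pics/b.png

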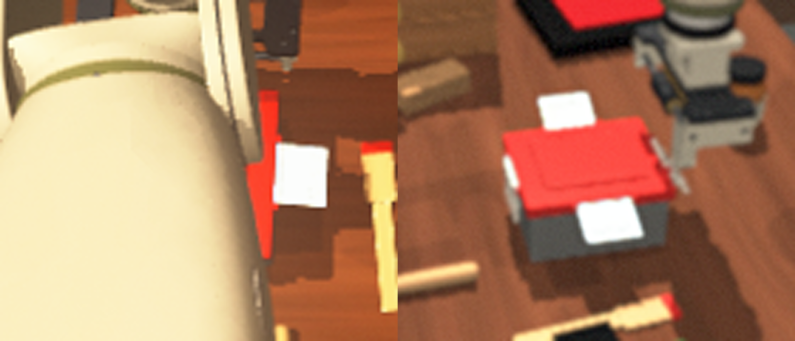

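The far flap is now folded below level under the finger. Next: lower, then push inward.

Call:
jog_arm(commands=[1,0,-0.002,0.006,0,1,0,-0.003,0.006,0,1,0,-0.003,0.004,0,1,0,-0.003,0,0,1,0,-0.003,0,0,1,0,-0.003,0,0,1,0,-0.002,0,0,1,0,0,0,0])

```text
t: 4.58
tool_pos: [0.6469, 0.1598, 0.0411]
orientation: [2.233, 2.202, 0.011]
force: [21.4, 1.1, -16.5]
opening: 0.0005
```

```bash
python3 look.py c
```

```text
4.6833 [0.64687988 0.15977387 0.04107654] [ 21.51609122   0.46160013 -15.43053747] [ 1.65726328e-01  4.36014644e-01  1.45793605e+00 -9.25269530e-04
  1.23890214e+00 -1.39071128e+00]
```

View pics/c.png

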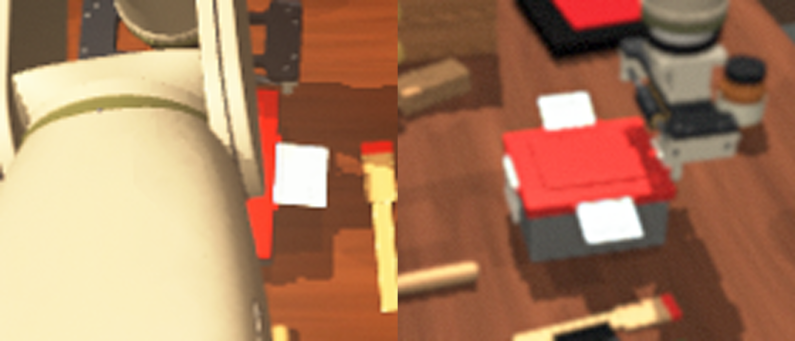

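Contact at x=0.647 with 21 N pushing back means the flap is against the wall. Backing out, rising, and turning 90° for the left flap.

Call:
jog_arm(commands=[1,0,0.006,0,0,1,0,0.01,0,0,1,0,0.012,0,0,1,0,0,-0.03,0,1,0,0,-0.04,0,1,0,0,-0.04,0,1,0,0,-0.03,0,1,0.03,0,0,7,1,0,0,0,7,1,0,0,0,7,1,0,0,0,7,1,0,0,0,7,1,0,0,0,7,1,0,0,0,7,1,0,0,0,7,1,0,0,0,7,1,0,0,0,7,1,0,0,0,7,1,0,0,0,7,1,0,0,0,6])

```text
t: 6.35
tool_pos: [0.671, 0.1896, 0.1807]
orientation: [3.141, -0.031, -0.001]
force: [-1.0, 0.8, -0.4]
opening: 0.0002
```

```bash
python3 look.py d 1
```

```text
far top white 22.0 [(np.float64(36.65098039215687), np.float64(0.4)), (np.float64(38.0313725490196), np.float64(0.35)), (np.float64(53.898039215686275), np.float64(0.3))]
far side white 27.0 [(np.float64(45.69803921568627), np.float64(0.5)), (np.float64(46.305882352941175), np.float64(0.45)), (np.float64(49.384313725490195), np.float64(0.55))]
left top white 577.0 [(np.float64(292.3686274509804), np.float64(1.9)), (np.float64(292.49411764705883), np.float64(1.95)), (np.float64(293.2980392156863), np.float64(1.7))]
left side white 218.0 [(np.float64(29.713725490196083), np.float64(2.05)), (np.float64(30.50980392156863), np.float64(2.0)), (np.float64(34.01176470588236), np.float64(2.1))]
right top white 351.0 [(np.float64(63.450980392156865), np.float64(1.2)), (np.float64(63.52549019607844), np.float64(1.25)), (np.float64(67.80784313725489), np.float64(1.15))]
right side white 282.0 [(np.float64(46.30980392156863), np.float64(1.4)), (np.float64(49.30196078431372), np.float64(1.45)), (np.float64(53.5686274509804), np.float64(1.35))]
6.45 [0.67109828 0.18965507 0.18074274] [-0.65412899 -0.23592593 -0.35696149] [2.01911532e-01 4.11191917e-01 1.22609737e+00 4.93213510e-05
 1.50460903e+00 2.17325506e-01]
```

View pics/d.png

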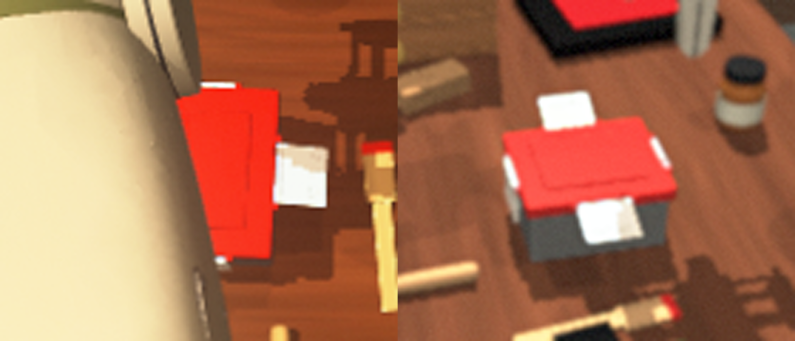

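Far clip now shows as a thin white edge at (660,152) in the side view and (218,85) in the top view. On to the left flap.

Call:
jog_arm(commands=[1,-0.03,-0.019,0,0,1,-0.03,-0.019,0,0,1,-0.03,-0.019,0,0,1,-0.03,-0.019,0,0,1,0,0,0.03,0,1,0,0,0.03,0,1,0,0,0,0,1,0,0,0,0,1,0,0,0,0])

```text
t: 7.2
tool_pos: [0.5531, 0.2672, 0.122]
orientation: [-3.141, 0.019, -0.001]
force: [0.7, -0.2, 0.5]
opening: 0.0006
```

Call:
jog_arm(commands=[1,0,0.002,0.01,0,1,0,0,0.01,0,1,0,0,0.008,0,1,0,0,0.008,0,1,0,0,0.008,0,1,0,0,0.006,0,1,0,0,0.006,0,1,0,0,0.006,0,1,0,0,0.005,0,1,0,0,0,0,1,0,0,0,0])

```text
t: 8.12
tool_pos: [0.5521, 0.2651, 0.0531]
orientation: [3.141, -0.021, -0.001]
force: [0.7, 0.3, 0.9]
opening: 0.0007
```

```bash
python3 look.py e
```

```text
8.2167 [0.55250015 0.26527494 0.05381561] [-0.07195964 -1.40282032 -0.55009391] [ 3.64004640e-01  2.97325060e-01  1.60770720e+00 -1.95795024e-05
  1.23644948e+00  3.77484321e-01]
```

View pics/e.png

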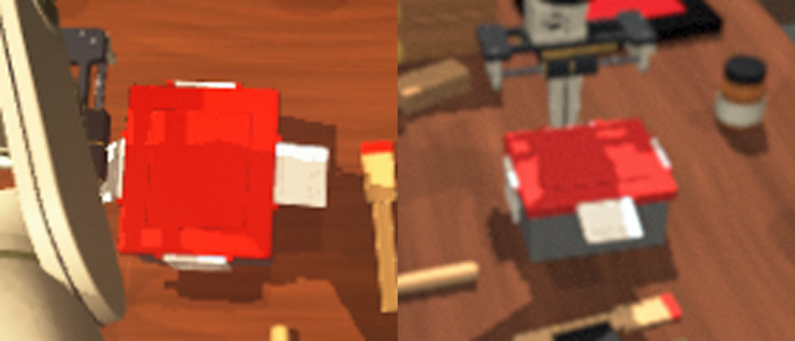

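The left flap, around (115,165), is pressed well down beside the finger. Lowering and pushing inward.

Call:
jog_arm(commands=[1,0,0.002,0.006,0,1,0,0.003,0.006,0,1,0,0.003,0.001,0,1,0,0.003,0,0,1,0,0.003,0,0,1,0,0.003,0,0,1,0,0.002,0,0,1,0,0,0,0])

```text
t: 8.88
tool_pos: [0.5522, 0.2462, 0.0407]
orientation: [-3.141, 0.022, -0.0]
force: [-0.3, 3.3, -2.5]
opening: 0.0006
```

```bash
python3 look.py f
```

```text
8.9833 [0.55216635 0.24622066 0.04072963] [-0.07215883  1.57142543 -1.10402279] [3.34596091e-01 2.92706797e-01 1.63952972e+00 1.17202552e-04
 1.20925581e+00 3.48214789e-01]
```

View pics/f.png

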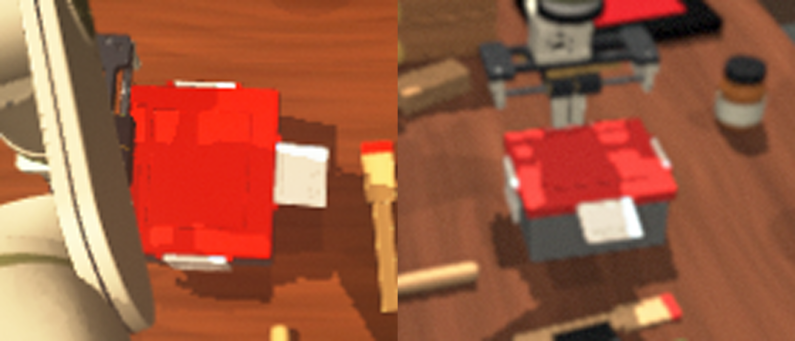

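Only light contact so far (2–3 N), so a little further in.

Call:
jog_arm(commands=[1,0,0.002,0,0,1,0,0.002,0,0,1,0,0,0,0])

```text
t: 9.23
tool_pos: [0.5522, 0.2461, 0.0408]
orientation: [-3.135, 0.02, -0.002]
force: [1.6, 20.0, -7.8]
opening: 0.0007
```

Firm contact at 20 N. Backing out, rising, and crossing to the right flap.

Call:
jog_arm(commands=[1,0,-0.006,0,0,1,0,-0.012,0,0,1,0,-0.012,0,0,1,0,0,-0.03,0,1,0,0,-0.04,0,1,0,0,-0.04,0,1,0,0,-0.03,0,1,0,0.03,0,0,1,0,0.03,0,0,1,0,0.03,0,0,1,0,0.03,0,0,1,0,0.03,0,0,1,0,0.03,0,0,1,0,0.03,0,0,1,0,0.005,0,0,1,0,0,0.03,0,1,0,0,0.03,0,1,0,0,0,0,1,0,0,0,0])

```text
t: 10.82
tool_pos: [0.548, 0.0579, 0.1192]
orientation: [3.141, -0.021, -0.007]
force: [0.5, -0.9, 0.7]
opening: 0.0005
```

```bash
python3 look.py g
```

```text
10.9167 [0.55051866 0.05789187 0.1223507 ] [-0.10827924  0.2965733   0.43142096] [ 1.21758077e-02  7.03643492e-02  1.73107759e+00 -4.15683602e-05
  1.33864226e+00  2.50576412e-02]
```

View pics/g.png

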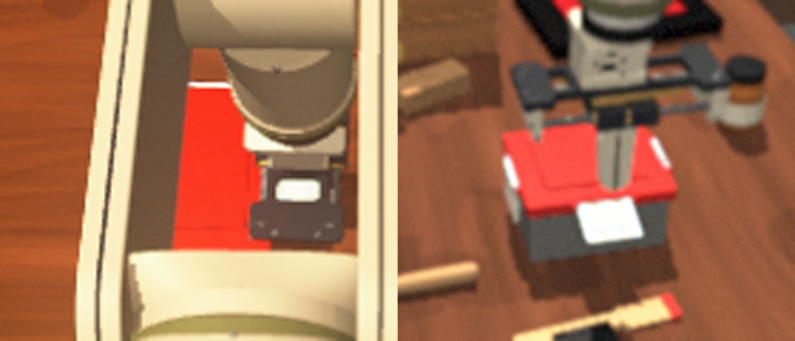

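Call:
jog_arm(commands=[1,0,0,0.01,0,1,0,0,0.01,0,1,0,0,0.008,0,1,0,0,0.008,0,1,0,0,0.008,0,1,0,0,0.006,0,1,0,0,0.006,0,1,0,0,0.006,0,1,0,0,0.005,0,1,0,0,0,0,1,0,0,0,0])

```text
t: 11.83
tool_pos: [0.5493, 0.0572, 0.0533]
orientation: [3.142, -0.021, -0.001]
force: [-0.8, 0.4, -0.5]
opening: 0.0005
```

```bash
python3 look.py h1
```

```text
11.9333 [0.54980814 0.05722446 0.05390085] [-0.4925274  -0.32888228 -0.36633821] [ 1.09586623e-02  1.46012096e-01  1.78340395e+00 -1.13557112e-05
  1.21184002e+00  2.45683785e-02]
```

View pics/h1.png

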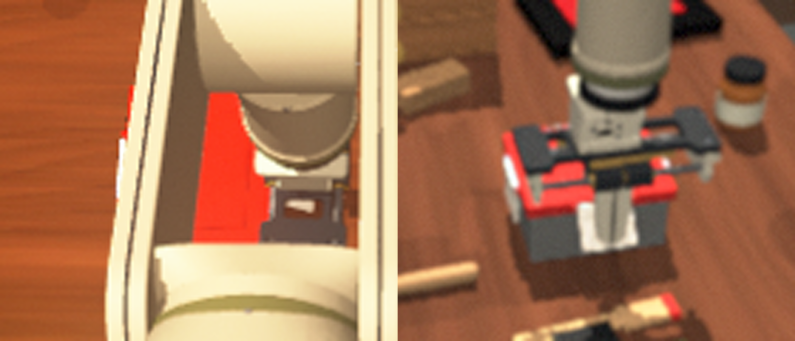

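The right flap is pressed down, seen behind the finger at (610,225). Lowering and pushing inward.

Call:
jog_arm(commands=[1,0,-0.002,0.006,0,1,0,-0.003,0.006,0,1,0,-0.003,0.001,0,1,0,-0.003,0,0,1,0,-0.003,0,0,1,0,-0.003,0,0,1,0,-0.002,0,0,1,0,-0.001,0,0,1,0,0,0,0])

```text
t: 12.68
tool_pos: [0.55, 0.0776, 0.0408]
orientation: [-3.141, 0.021, -0.0]
force: [0.1, 0.4, 0.4]
opening: 0.0007
```

Call:
jog_arm(commands=[1,0,-0.002,0,0,1,0,-0.001,0,0,1,0,-0.001,0,0,1,0,0,0,0])

```text
t: 13.02
tool_pos: [0.55, 0.078, 0.0408]
orientation: [3.136, -0.022, -0.0]
force: [-2.0, -16.3, 1.9]
opening: 0.0003
```

Firm contact at −16 N. Backing out, rising and clearing to the right to inspect.

Call:
jog_arm(commands=[1,0,0.006,0,0,1,0,0.012,0,0,1,0,0.012,0,0,1,0,0,-0.03,0,1,0,0,-0.04,0,1,0,0,-0.04,0,1,0,0,-0.04,0,1,0,0,-0.04,0,1,0,0.03,0,0,1,-0.01,0.03,0,0,1,-0.01,0.03,0,0,1,-0.01,0.03,0,0,1,-0.01,0.03,0,0,1,-0.01,0.03,0,0,1,-0.01,0.03,0,0,1,0,0.03,0,0,1,0,0.03,0,0,1,0,0,0,0])

```text
t: 14.52
tool_pos: [0.4847, -0.2231, 0.2307]
orientation: [3.139, -0.028, 0.0]
force: [-0.6, 0.1, -0.6]
opening: 0.0004
```

```bash
python3 look.py i 1; python3 - <<'E'
from fl import *
for n in('top','side'):
    p=robot.read_camera(n); s={'top':(193,143),'side':(284,156)}[n]; o=np.array([s[0]-50,s[1]-45])
    a=cv2.resize(p['img'][o[1]:o[1]+90,o[0]:o[0]+100],None,fx=6,fy=6,interpolation=cv2.INTER_CUBIC)
    q=[.552,.162,-.015]
    for sd in('far','left','right'):
        for th,c in((0,(0,255,0)),(.3,(255,0,255))):
            f=flap(q,sd,th)[1::2]; cv2.polylines(a,[((proj(p,f)-o+.5)*6).astype(int)],True,c,1)
    cv2.imwrite(f'pics/ov_{n}.png',a)
E
```

```text
far top white 34.0 [(np.float64(25.905882352941177), np.float64(0.4)), (np.float64(36.12549019607843), np.float64(0.35)), (np.float64(42.71764705882353), np.float64(0.45))]
far side white 0.0 [(np.float64(37.32156862745098), np.float64(0.45)), (np.float64(40.20392156862745), np.float64(0.5)), (np.float64(45.6313725490196), np.float64(0.4))]
left top white 35.0 [(np.float64(33.64705882352941), np.float64(0.3)), (np.float64(38.74901960784314), np.float64(0.25)), (np.float64(47.27058823529411), np.float64(0.35))]
left side white 10.0 [(np.float64(42.38823529411765), np.float64(0.95)), (np.float64(44.75686274509804), np.float64(1.0)), (np.float64(54.705882352941174), np.float64(0.9))]
right top white 45.0 [(np.float64(59.372549019607845), np.float64(0.0)), (np.float64(77.06666666666666), np.float64(0.05)), (np.float64(95.31372549019608), np.float64(0.1))]
right side white 20.0 [(np.float64(35.76470588235294), np.float64(2.25)), (np.float64(38.772549019607844), np.float64(2.3)), (np.float64(50.25882352941176), np.float64(2.2))]
14.6167 [ 0.48526109 -0.21922093  0.23048163] [ 0.75259735  0.46647976 -1.51667886] [-5.20922430e-01 -5.71554931e-02  1.65883511e+00  4.27748529e-04
  1.54031344e+00 -5.04592448e-01]
```

View pics/i.png

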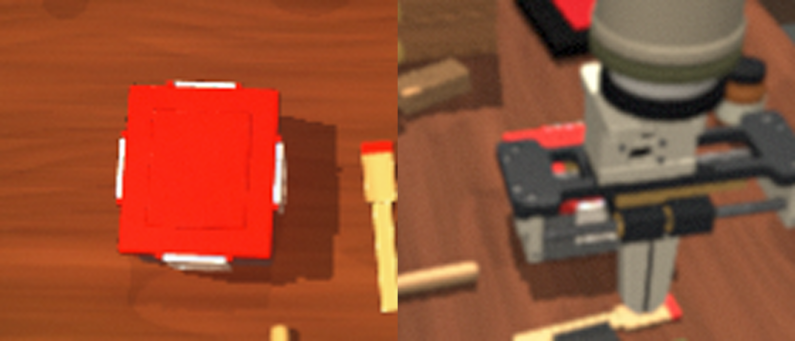

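View pics/ov_top.png

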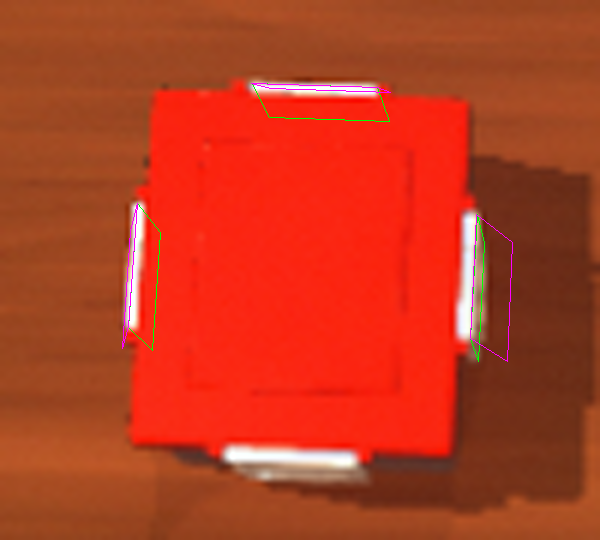

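View pics/ov_side.png

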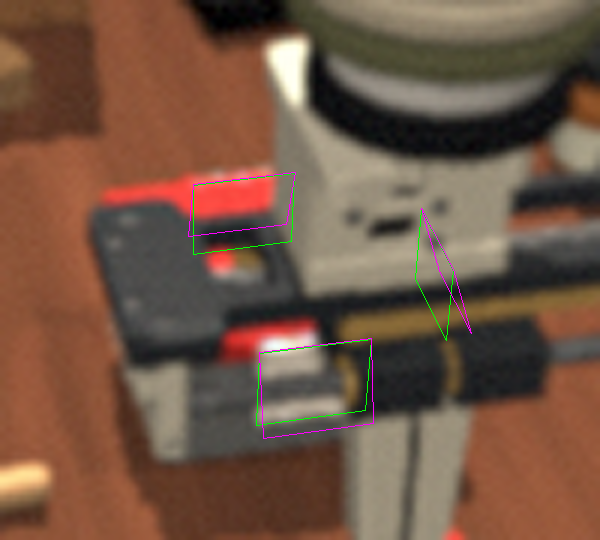

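Top view: thin white edges on all four sides, and the right clip (475,280) matches the shut outline. The arm blocks the side view, so I'll move it away left for a clear one.

Call:
jog_arm(commands=[1,0,0,-0.04,0,1,0,0,-0.04,0,1,0,0,-0.04,0,1,-0.01,-0.04,0,0,1,-0.01,-0.04,0,0,1,-0.01,-0.04,0,0,1,-0.01,-0.04,0,0,1,-0.01,-0.04,0,0,1,-0.01,-0.04,0,0,1,-0.01,-0.04,0,0,1,-0.01,-0.04,0,0,1,-0.01,-0.04,0,0,1,-0.01,-0.04,0,0,1,-0.01,-0.04,0,0,1,-0.01,-0.04,0,0,1,-0.01,-0.04,0,0,1,-0.01,-0.04,0,0,1,-0.01,-0.03,0,0,1,0,0,0,0])

```text
t: 16.3
tool_pos: [0.3401, 0.3792, 0.3499]
orientation: [-3.14, 0.01, 0.003]
force: [0.6, 0.4, 1.1]
opening: 0.0003
```

```bash
python3 - <<'E'
from fl import *
out=[]
p=robot.read_camera('side'); s=(284,156); o=np.array([s[0]-50,s[1]-35])
a=cv2.resize(p['img'][o[1]:o[1]+70,o[0]:o[0]+100],None,fx=8,fy=8,interpolation=cv2.INTER_CUBIC); b=a.copy()
q=[.552,.162,-.015]
for sd in('far','left','right'):
    for th,c in((0,(0,255,0)),(.2,(255,0,255))):
        f=flap(q,sd,th)[1::2]; cv2.polylines(b,[((proj(p,f)-o+.5)*8).astype(int)],True,c,1)
cv2.imwrite('pics/ov2_side.png',b); cv2.imwrite('pics/side2.png',a)
t=robot.read_camera('top'); cv2.imwrite('pics/top2.png',t['img'])
E
```

```text
(no output)
```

View pics/side2.png

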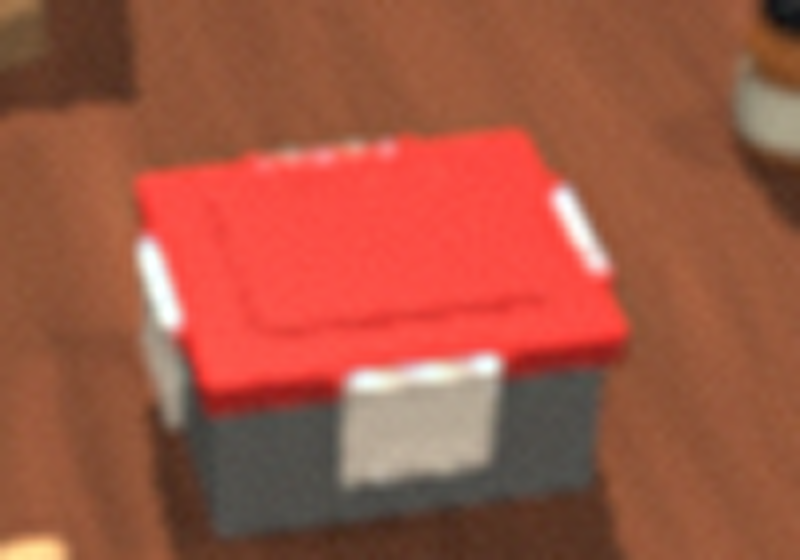

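View pics/ov2_side.png

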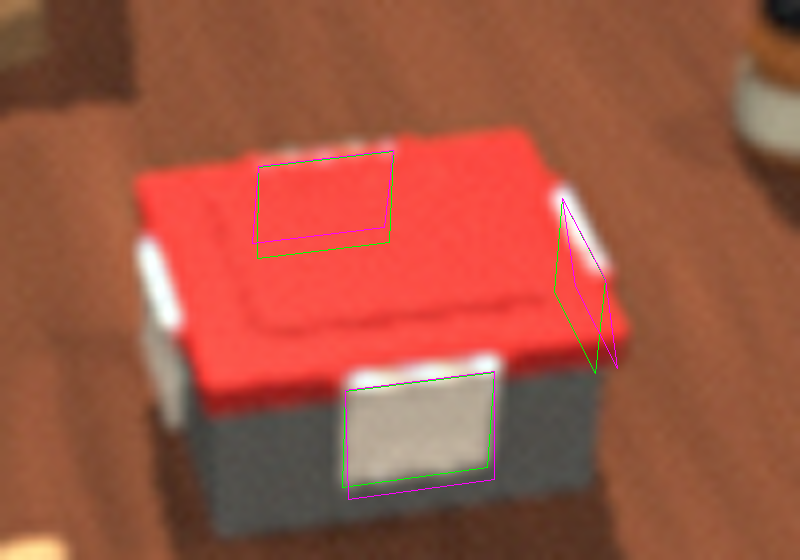

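View pics/top2.png

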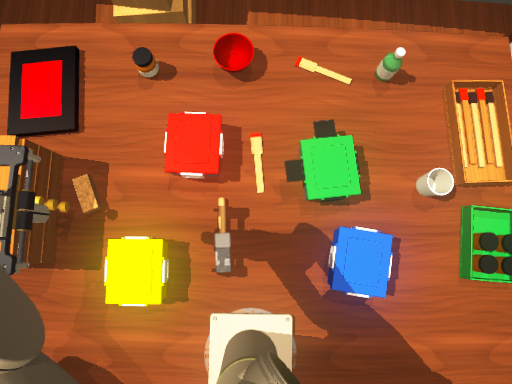

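The side view shows the right clip (420,420) flat like the near one (160,330). For the far clip only the hinge edge (580,230) shows and nothing sticks out past the lid, and the left clip is likewise hidden behind the lid. The arm is clear, so I'm handing in.

```bash
python3 -c "
from plant import robot
print(robot.close_job())"
```

```text
the job is handed in; nothing more can be done
None
```

I folded the three open clips on the red-lidded box down one by one: far, then left, then right. For each I pressed down from above with the closed fingers and then pushed inward. The job was handed in at about 16.4 s with the arm clear of everything.

**Contact:** each push ended against a firm stop. The far clip stopped at 21 N, the left at 20 N and the right at 16 N. The left and right stops were symmetric about the box centre I measured.

**Last pictures:**
- **Right clip:** it lies flat on the wall in both views, like the near one.
- **Far and left clips:** only their thin hinge edges show and nothing sticks out past the lid. Their faces are hidden behind the lid, so "shut" rests on the contact forces plus that lack of overhang.

**Check that disagreed:** my automatic angle fit gave 0.3–0.45 rad for the far and left clips in the top view. It can't tell a shut clip when only the edge shows, so I went by the overlays instead. The far clip's stop was about 3 mm further out than my first box estimate, but it fits the side-view estimate of the box position.

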